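# Release a ceramic sleeve with the two-button interlock

### The arm

A 6-joint arm with a two-finger parallel gripper is mounted at the origin on the work surface. World frame = base frame: x ahead of the robot, y to its left, z up, the work surface at z = 0. Lengths are in m, angles in degrees, forces in N, time in s.
With the tool pointing down it reaches from about 0.4 to 0.825 m from the base axis. Payload 7 kg.
Tool frame: the origin (TCP) lies at the very end of the fingers, on their centre line; the grasp point (between the pads) lies 19 mm behind it; x points along the fingers, y is the direction in which the jaws open and shut, and the axes are right-handed (so a half turn about x gives the same grasp; the last joint's range is limited). The gripper opens to 88 mm and grips with 3 to 60 N. Pads are 19 mm wide; open, the fingers measure 130 mm over their backs; the gripper's body (78 mm by 193 mm) begins 47 mm behind the grasp point.
Start: joints at [-60.269, 20.546, 0.682, 0, -70.136, -16.507], TCP at [0.154, -0.657, 0.227] pointing down, gripper open.
Joint ranges: [-176.03, 176.03], [-82.01, 121.73], [-58.28, 71.71], [-173.87, 95.51], [-174.79, -0.11], [-173.66, 173.66]. Speed limits (degrees/s): [136.94, 136.94, 172.46, 180, 180, 180].

### API

Orientations are given as [roll, pitch, yaw] about the fixed x, y, z axes, in that order (R = Rz(yaw) Ry(pitch) Rx(roll)).
In Python, from plant import monitor, eyes, ticket gives the robot as it stands. The module is installed in compiled form; this text tells all that it offers.
- The arm moves only by the shell command python3 -m crank 'ROWS'. ROWS is JSON, a list of rows, each an object with "linear": the shift along the world's x, y, z in units of 60 mm (1.0 is 60 mm), a list of three; "rot": the turn, a rotation vector about the world's x, y, z in units of 5 degrees (1.0 is 5 degrees), a list of three; "hand": the opening, from 0 (shut) to 1 (fully open). In form: [{"linear": [tx, ty, tz], "rot": [ax, ay, az], "hand": hand}, ...]. A call has 1 to 20 rows; each row shifts and turns the pose as measured when the row begins; what a row does not reach is not made up. A row lasts 1/8 s, in which the tool goes at most 62.5 mm and 10.7 degrees, less where a joint would pass 70% of its speed; a pose out of reach is approached as far as the arm can. A call is refused whole if a number of a shift passes 1 or a number of a turn 1, either way. A call with a gripper value outside its range is refused whole. The fingers move at their own pace and stop on an object; the grip force is fixed at half the most. Time passes only in rows, so rows that do not move let the fingers close. It gives the time, the measured TCP pose, the force and the opening at its end, in the units of the state.
- monitor.get_obs(): the state, without advancing time (a new reading comes with each control period).
- eyes.snapshot(name): name is "side" or "top"; returns a dict with "image" (400x640x3 uint8, red, green, blue), "depth" (400x640 float32, m along the optical axis (not along the pixel's ray), 0 where there is no reading), "K" (3x3 intrinsics, pixels), "camera_from_world" (4x4, takes a point from world to camera coordinates). Camera axes: x right, y up, looking along -z (the intrinsics and any distortion apply to the point x, -y, -z); pixel columns grow to the right and rows downward; lengths in m; the calibration is good to about 2 mm. A picture is of the moment at which its call begins.
- ticket.close_job(): hands the job in, once; it reports no verdict.
The state is a dict: "clock": time; "joint_pos": joint angles; "qvel": joint speeds; "tau": joint torques, N m; "tool_pos": TCP position; "orientation": TCP orientation; "force": force on the tool from outside, world axes, zero at the start; "moment": the same for the moment, N m; "opening": finger opening in m.
Only numpy, scipy, OpenCV 4.12 (cv2) and the standard library are available. Lean on these libraries where they do the work, as an engineer would, in place of code of your own. Each camera call takes 0.05 s, during which the arm holds its last target.

### The job

Two feed racks stand on the bench; on the one that holds the plain straight sleeve, press the two black release buttons fully down together with the fingertips and keep both down until the sleeve has rolled to the end stop of its chute and lies still. Then let both buttons come up and move clear. Do not touch the sleeve itself, do not press the buttons of the rack with the waisted spool, and leave the other things on the bench where they are.

Things in the scene. Friction and masses are not known exactly. Their poses are not given: they have to be found in the camera images.
- sleeve_rack: fixed feed rack. Origin on the table under the middle of its grey housing; x = down the chute, away from the housing; y = along the line of its two buttons; z up. Housing x -28 to +22 mm, y -52 to +52 mm, 92 mm high, buttons on top at x 0, y +-30 mm. Base plate to x 208 mm. This rack holds the plain sleeve.
- sleeve_rack_left_top (a point): +y black round push button of the sleeve rack: diameter 28 mm, top face 106 mm above the table when up and standing 14 mm proud of the housing; this point is the centre of its top face and moves with it.
- sleeve_rack_right_top (a point): -y black round push button of the sleeve rack: diameter 28 mm, top face 106 mm above the table when up and standing 14 mm proud of the housing; this point is the centre of its top face and moves with it.
- sleeve_rack_left (a joint): travel of the +y button of the sleeve rack, straight down: 0 = up, 0.009 m = fully down. Spring return: about 1.5 N to start it, 5 N to hold it fully down. It carries one steel stop pin (6 mm proud of the chute at x 55 mm) that sinks below the surface once the button is some 6 mm down. Either pin alone holds the sleeve.
- sleeve_rack_right (a joint): travel of the -y button of the sleeve rack, straight down: 0 = up, 0.009 m = fully down. Spring return: about 1.5 N to start it, 5 N to hold it fully down. It carries the other stop pin, made the same.
- sleeve: the plain white ceramic sleeve: straight cylinder, 26 mm diameter, 46 mm long, about 60 g, lying across the chute against the two stop pins. Origin at its centre. It turns as it rolls.
- sleeve_center (a point): centre of the plain sleeve. At the start about 40 mm along the rack's x, 78 mm above the table; when both pins are down it rolls to the end stop (about 182 mm along the rack's x, 65 mm above the table) and settles there in about 1 s.
- sleeve_rack_stop (a point): foot of the upturned end stop of the sleeve rack's chute, on its inner face, 195 mm along the rack's x. The dark open chute, 51 mm wide, starts at the housing's +x face 66 mm above the table and falls at 5 degrees to this point, 50 mm above the table.
- spool_rack: fixed feed rack. Origin on the table under the middle of its grey housing; x = down the chute, away from the housing; y = along the line of its two buttons; z up. Housing x -28 to +22 mm, y -52 to +52 mm, 92 mm high, buttons on top at x 0, y +-30 mm. Base plate to x 208 mm. Same build as the other, holds the waisted spool: leave alone. Either rack may stand left.
- spool_rack_left_top (a point): +y black round push button of the spool rack: diameter 28 mm, top face 106 mm above the table when up and standing 14 mm proud of the housing; this point is the centre of its top face and moves with it.
- spool_rack_right_top (a point): -y black round push button of the spool rack: diameter 28 mm, top face 106 mm above the table when up and standing 14 mm proud of the housing; this point is the centre of its top face and moves with it.
- spool_rack_left (a joint): travel of the +y button of the spool rack, straight down: 0 = up, 0.009 m = fully down. Spring return: about 1.5 N to start it, 5 N to hold it fully down. Not to be pressed.
- spool_rack_right (a joint): travel of the -y button of the spool rack, straight down: 0 = up, 0.009 m = fully down. Spring return: about 1.5 N to start it, 5 N to hold it fully down. Not to be pressed.
- spool_center (a point): centre of the waisted white ceramic spool in the other rack: two 26 mm discs, each 9 mm thick, joined by a 10 mm rod, 46 mm long overall; lies against that rack's pins.
- tape: bystander: roll of white insulating tape lying flat, 64 mm across, 19 mm high. Origin at the centre of its underside.
- jar: bystander: small clear screw-top jar, 44 mm across, 70 mm tall. Origin at the centre of its underside.
- driver: bystander: screwdriver lying down, black handle. Origin at the centre of its underside near its middle.
- junction_box: bystander: open white plastic junction box, 80 x 80 x 40 mm, with a stub on two sides. Origin at the centre of its underside.
- offcut: bystander: upright grey plastic tube offcut, 25 mm across, 70 mm tall. Origin at the centre of its underside.
- wrench: bystander: flat steel spanner lying down. Origin at the centre of its underside near its middle.
- lamp_dome: bystander: white lamp dome lying flat side down, 104 mm across, 47 mm high. Origin at the centre of its underside.

How it is judged:
By the outcome, as a careful person would: the job done as asked, in the order asked, and still so for the second after the job is handed in, with the robot touching nothing.
It also fails if it takes over 38 s, if anything falls off the work surface, if the arm or the gripper's body presses on something with over 40 N, if the wrist force passes 120 N, or if a joint passes its speed limit or range.

## Working session

There is one attempt and no reset: what is moved stays moved. The work goes in short steps, Python scripts to look and compute and a shell command to move; the robot and the scene stay as the last step left them, time stands still between calls to the robot, and variables do not carry over. Pictures are saved under pics/ and viewed, and the job is handed in when it is done.

```bash
mkdir -p pics; python3 - <<'E'
from plant import monitor, eyes
import cv2,numpy as np
print(monitor.get_obs())
for n in("top","side"):
    s=eyes.snapshot(n); cv2.imwrite(f"pics/{n}0.png",s["image"][:,:,::-1]); np.savez(f"{n}0.npz",**s)
    print(n,s["K"],s["camera_from_world"],(s["depth"]>0).mean(),[k for k in s])
E
```

```text
{'clock': 0.0, 'joint_pos': array([-6.02686065e+01,  2.05919966e+01,  6.34786526e-01, -1.98614901e-02,
       -7.01342406e+01, -1.65053990e+01]), 'qvel': array([ 0.01292517,  0.12597776, -0.10323129, -0.0694563 , -0.01802073,
       -0.06719085]), 'tau': array([ 7.72927215e-04, -5.82726574e+01,  2.93059230e+01,  6.99738085e+00,
        6.92600326e-03, -1.44515402e-04]), 'tool_pos': array([ 0.15428786, -0.65664743,  0.22562484]), 'orientation': array([ 94.96767564,  89.90666224, 108.18690598]), 'force': array([-0.50807739, -0.27055889, -1.01071255]), 'moment': array([ 0.03532768,  0.01745622, -0.02670971]), 'opening': 0.08750210677311795}
top [[391.64702167   0.         315.32323847]
 [  0.         391.64702167 201.90862635]
 [  0.           0.           1.        ]] [[-0.01199166 -0.99970349 -0.02119273  0.0046092 ]
 [ 0.99855981 -0.01308094  0.05203063 -0.51467157]
 [-0.05229243 -0.02053827  0.99842059 -1.25293118]
 [ 0.          0.          0.          1.        ]] 0.9961328125 ['image', 'depth', 'K', 'camera_from_world']
side [[379.80773457   0.         317.76714403]
 [  0.         379.80773457 191.88846024]
 [  0.           0.           1.        ]] [[-0.86846478 -0.49565389  0.0098057   0.43919409]
 [ 0.31105279 -0.52939931  0.78929243 -0.24543028]
 [-0.38602473  0.68852276  0.61393918 -0.79405714]
 [ 0.          0.          0.          1.        ]] 0.9958125 ['image', 'depth', 'K', 'camera_from_world']
```

View pics/top0.png

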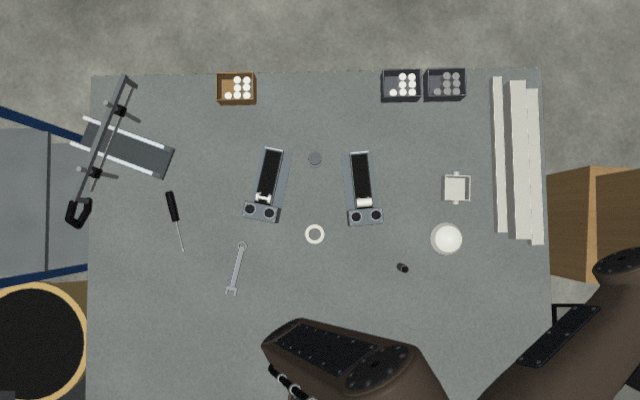

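View pics/side0.png

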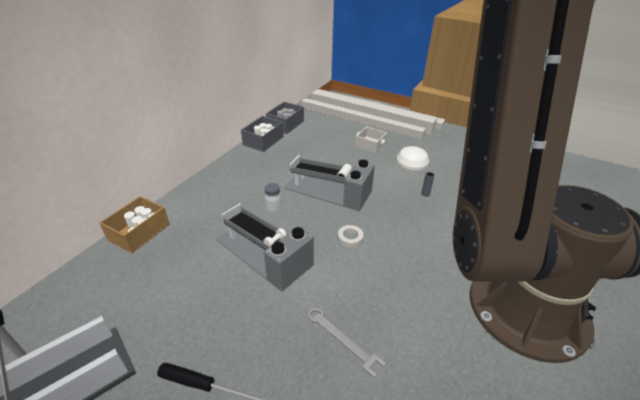

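```bash
cat > h.py <<'E'
import numpy as np,cv2
def ray(s,u,v,z):
    K=s["K"];T=s["camera_from_world"];R=T[:3,:3];t=T[:3,3]
    d=np.array([(u-K[0,2])/K[0,0],-(v-K[1,2])/K[1,1],-1.])
    o=-R.T@t; w=R.T@d
    return o+w*(z-o[2])/w[2]
def blobs(s,box,thr=45,amin=20):
    u0,v0,u1,v1=box
    g=s["image"][v0:v1,u0:u1].max(2)
    n,l,st,c=cv2.connectedComponentsWithStats((g<thr).astype(np.uint8))
    return [(st[i,4],*(c[i]+[u0,v0]),st[i,2],st[i,3]) for i in range(1,n) if st[i,4]>=amin]
E
python3 - <<'E'
import numpy as np,cv2
from h import *
t=dict(np.load("top0.npz"));s=dict(np.load("side0.npz"))
for nm,S,box in(("top",t,(340,205,392,232)),("side",s,(340,155,380,190))):
  for thr in (45,60):
    for b in blobs(S,box,thr,15): print(nm,thr,b,ray(S,b[1],b[2],.106).round(4))
a=cv2.resize(t["image"][140:235,235:395],None,fx=5,fy=5,interpolation=cv2.INTER_CUBIC)
cv2.imwrite("pics/z1.png",a[:,:,::-1])
a=cv2.resize(s["image"][140:290,215:395],None,fx=4,fy=4,interpolation=cv2.INTER_CUBIC)
cv2.imwrite("pics/z2.png",a[:,:,::-1])
E
```

```text
top 45 (np.int32(40), np.float64(375.8), np.float64(214.55), np.int32(8), np.int32(8)) [ 0.4697 -0.1837  0.106 ]
top 45 (np.int32(37), np.float64(355.7837837837838), np.float64(216.43243243243242), np.int32(8), np.int32(8)) [ 0.4649 -0.124   0.106 ]
top 60 (np.int32(20), np.float64(364.1), np.float64(207.4), np.int32(16), np.int32(2)) [ 0.4915 -0.1493  0.106 ]
top 60 (np.int32(52), np.float64(375.59615384615387), np.float64(214.6153846153846), np.int32(8), np.int32(8)) [ 0.4695 -0.1831  0.106 ]
top 60 (np.int32(51), np.float64(355.52941176470586), np.float64(216.5686274509804), np.int32(8), np.int32(8)) [ 0.4645 -0.1232  0.106 ]
side 45 (np.int32(46), np.float64(362.7391304347826), np.float64(163.1304347826087), np.int32(8), np.int32(7)) [ 0.4679 -0.1783  0.106 ]
side 45 (np.int32(55), np.float64(354.9818181818182), np.float64(174.56363636363636), np.int32(9), np.int32(8)) [ 0.463  -0.1188  0.106 ]
side 60 (np.int32(55), np.float64(362.8545454545455), np.float64(163.0), np.int32(9), np.int32(7)) [ 0.4679 -0.179   0.106 ]
side 60 (np.int32(63), np.float64(355.06349206349205), np.float64(174.46031746031747), np.int32(9), np.int32(8)) [ 0.4631 -0.1193  0.106 ]
```

View pics/z1.png

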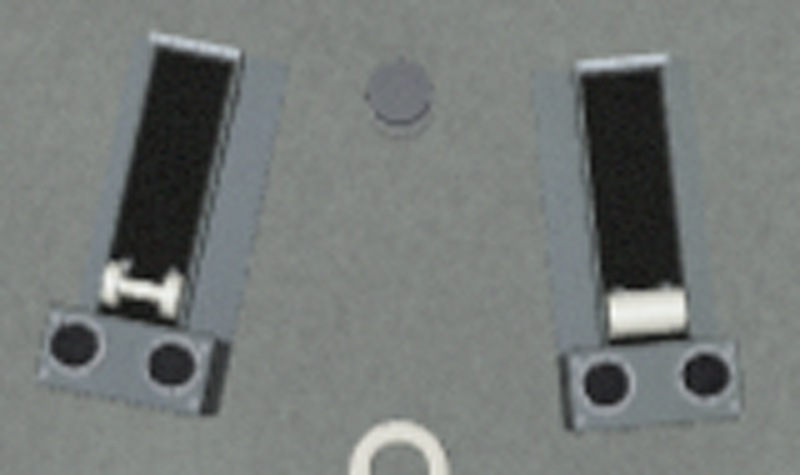

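View pics/z2.png

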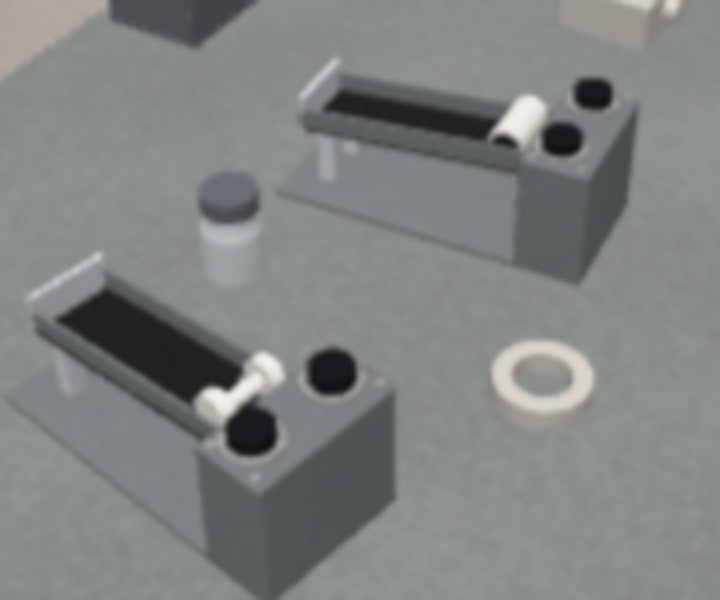

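```bash
cat >> h.py <<'E'
from scipy.spatial.transform import Rotation as Ro
def togo(o,tx,ty,tz,ang):
    R=Ro.from_euler('xyz',o['orientation'],degrees=True).as_matrix()
    y=np.array([np.cos(np.radians(ang)),np.sin(np.radians(ang)),0])
    if y@R[:,1]<0:y=-y
    X=np.array([0,0,-1.]);D=np.stack([X,y,np.cross(X,y)],1)
    r=Ro.from_matrix(D@R.T).as_rotvec(degrees=True)
    print("t",o['clock'],"pos",o['tool_pos'].round(4),"rot units",(r/5).round(2),"lin units",((np.array([tx,ty,tz])-o['tool_pos'])/.06).round(3),"F",o['force'].round(2),"open",round(o['opening'],4),"q",o['joint_pos'].round(1))
E
python3 - <<'E'
from h import *
from plant import monitor
togo(monitor.get_obs(),.467,-.152,.2,94.8)
E
```

```text
t 0.1 pos [ 0.1543 -0.6567  0.2257] rot units [-0.02 -0.   -1.68] lin units [ 5.212  8.412 -0.429] F [-0.38  0.64 -1.06] open 0.0878 q [-60.3  20.6   0.6  -0.  -70.1 -16.5]
```

```bash
python3 -m crank '[{"linear":[0.4,0.6,0],"rot":[0,0,-0.12],"hand":0.46},{"linear":[0.4,0.6,0],"rot":[0,0,-0.12],"hand":0.46},{"linear":[0.4,0.6,0],"rot":[0,0,-0.12],"hand":0.46},{"linear":[0.4,0.6,0],"rot":[0,0,-0.12],"hand":0.46},{"linear":[0.4,0.6,0],"rot":[0,0,-0.12],"hand":0.46},{"linear":[0.4,0.6,0],"rot":[0,0,-0.12],"hand":0.46},{"linear":[0.4,0.6,0],"rot":[0,0,-0.12],"hand":0.46},{"linear":[0.4,0.6,0],"rot":[0,0,-0.12],"hand":0.46},{"linear":[0.4,0.6,0],"rot":[0,0,-0.12],"hand":0.46},{"linear":[0.4,0.6,0],"rot":[0,0,-0.12],"hand":0.46},{"linear":[0.4,0.6,0],"rot":[0,0,-0.12],"hand":0.46},{"linear":[0.4,0.6,0],"rot":[0,0,-0.12],"hand":0.46}]'
python3 - <<'E'
from h import *
from plant import monitor
togo(monitor.get_obs(),.467,-.152,.16,94.8)
E
```

```text
clock: 1.6
tool_pos: [0.4457, -0.2103, 0.2207]
orientation: [112.3, 89.5, 117.7]
force: [0.2, 0.1, 0.2]
opening: 0.0405
t 1.6 pos [ 0.4457 -0.2103  0.2207] rot units [-0.09 -0.05 -0.13] lin units [ 0.355  0.972 -1.011] F [0.18 0.1  0.19] open 0.0405 q [ -2.7   3.7 -21.7  -0.5 -64.9 -81.6]
```

```bash
python3 -m crank '[{"linear":[0.12,0.33,-0.2],"rot":[-0.05,-0.03,-0.1],"hand":0.46},{"linear":[0.12,0.33,-0.3],"rot":[-0.04,-0.02,-0.03],"hand":0.46},{"linear":[0.12,0.33,-0.4],"rot":[0,0,0],"hand":0.46},{"linear":[0,0,0],"rot":[0,0,0],"hand":0.46}]'
python3 - <<'E'
from h import *
from plant import monitor,eyes
togo(monitor.get_obs(),.467,-.152,.13,94.8)
for n in("top","side"):
    s=eyes.snapshot(n)
    u,v,w,h=(300,150,120,100) if n=="top" else (290,110,120,100)
    cv2.imwrite(f"pics/{n}1.png",cv2.resize(s["image"][v:v+h,u:u+w],None,fx=5,fy=5,interpolation=cv2.INTER_CUBIC)[:,:,::-1])
E
```

```text
clock: 2.1
tool_pos: [0.4687, -0.1464, 0.1648]
orientation: [120.5, 90.0, 125.5]
force: [-0.8, 0.2, 0.2]
opening: 0.0401
t 2.1 pos [ 0.4687 -0.1464  0.1648] rot units [-0.   -0.   -0.04] lin units [-0.029 -0.094 -0.579] F [-0.82  0.21  0.22] open 0.0401 q [  5.6   6.1 -27.1  -0.  -56.8 -90.6]
```

View pics/side1.png

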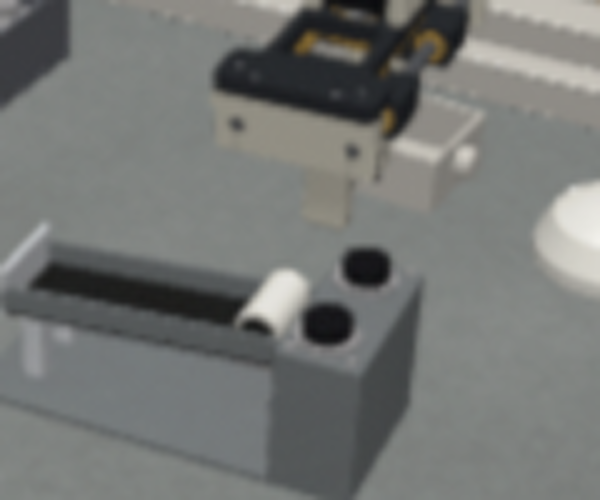

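View pics/top1.png

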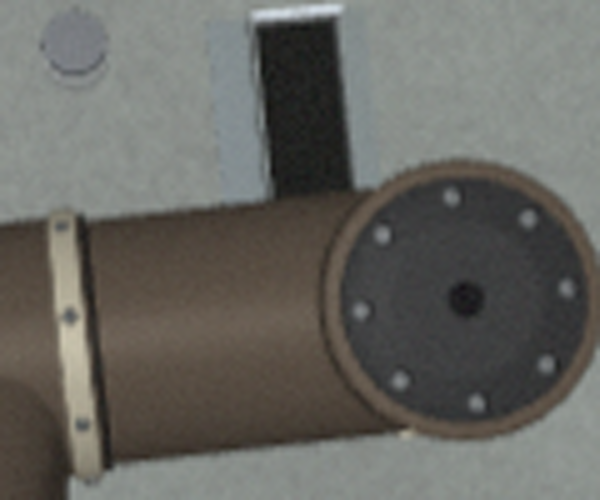

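```bash
python3 -m crank '[{"linear":[-0.02,-0.09,-0.25],"rot":[0,0,-0.04],"hand":0.46},{"linear":[-0.01,0,-0.25],"rot":[0,0,0],"hand":0.46},{"linear":[0,0,-0.15],"rot":[0,0,0],"hand":0.46},{"linear":[0,0,0],"rot":[0,0,0],"hand":0.46}]'
python3 - <<'E'
from h import *
from plant import monitor,eyes
togo(monitor.get_obs(),.467,-.152,.13,94.8)
for n in("side",):
    s=eyes.snapshot(n)
    u,v,w,h=(320,125,70,70)
    im=s["image"].copy()
    o=monitor.get_obs();p=o['tool_pos'];y=np.array([np.cos(np.radians(94.8)),np.sin(np.radians(94.8)),0])
    T=s["camera_from_world"];K=s["K"]
    big=cv2.resize(im[v:v+h,u:u+w],None,fx=8,fy=8,interpolation=cv2.INTER_CUBIC)
    def pr(q):
        c=T[:3,:3]@q+T[:3,3]; return ((K[0,0]*c[0]/-c[2]+K[0,2]-u+.5)*8,(-K[1,1]*c[1]/-c[2]+K[1,2]-v+.5)*8)
    for d in(.02,.041,-.02,-.041):
        for e in (-.0095,.0095):
            a=pr(p+y*d+e*np.array([y[1],-y[0],0])); cv2.circle(big,tuple(int(k) for k in a),3,(255,0,0),-1)
    cv2.imwrite("pics/side2.png",big[:,:,::-1])
E
```

```text
clock: 2.7
tool_pos: [0.4678, -0.1556, 0.127]
orientation: [-6.8, 89.7, -2.2]
force: [0.2, 0.7, 1.0]
opening: 0.0403
t 2.7 pos [ 0.4678 -0.1556  0.127 ] rot units [0.   0.07 0.04] lin units [-0.013  0.061  0.049] F [0.2  0.68 1.03] open 0.0403 q [  4.5   8.5 -30.    0.  -51.1 -90. ]
```

View pics/side2.png

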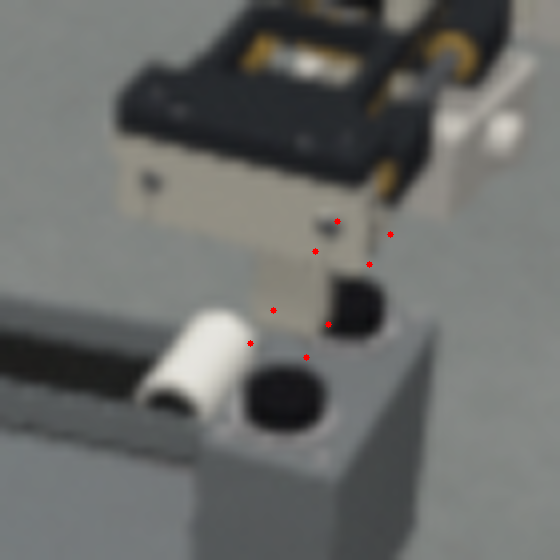

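```bash
python3 -m crank '[{"linear":[-0.013,0.07,0],"rot":[0,0.07,0.04],"hand":0.59},{"linear":[0,0,0],"rot":[0,0,0],"hand":0.59},{"linear":[0,0,-0.1],"rot":[0,0,0],"hand":0.59},{"linear":[0,0,-0.1],"rot":[0,0,0],"hand":0.59},{"linear":[0,0,0],"rot":[0,0,0],"hand":0.59}]'
cat > look.py <<'E'
from h import *
from plant import monitor,eyes
import sys
s=eyes.snapshot("side")
togo(monitor.get_obs(),.467,-.152,.096,94.8)
u,v,w,h=(280,115,110,90)
cv2.imwrite(sys.argv[1],cv2.resize(s["image"][v:v+h,u:u+w],None,fx=6,fy=6,interpolation=cv2.INTER_CUBIC)[:,:,::-1])
E
python3 look.py pics/s3.png
```

```text
clock: 3.38
tool_pos: [0.4681, -0.1511, 0.1158]
orientation: [-11.7, 89.9, -6.9]
force: [0.6, 0.4, -1.4]
opening: 0.0519
t 3.425 pos [ 0.4682 -0.1511  0.116 ] rot units [ 0.    0.03 -0.01] lin units [-0.02  -0.015 -0.333] F [ 0.24  0.15 -0.81] open 0.0513 q [  5.1   9.3 -30.8   0.  -49.8 -90.3]
```

View pics/s3.png

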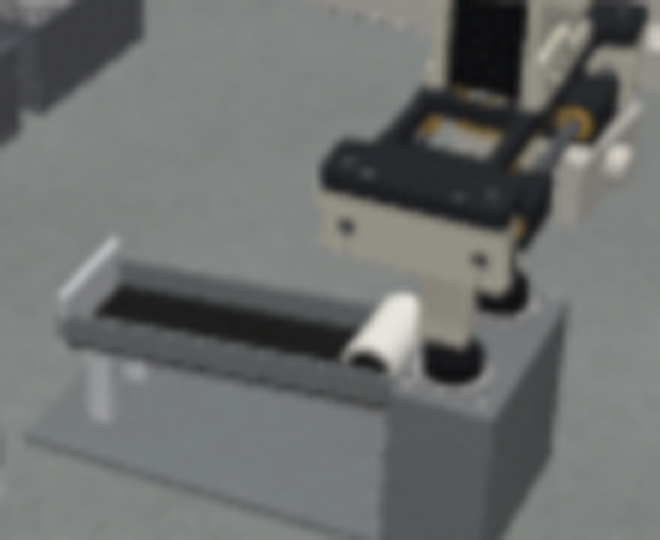

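```bash
python3 -m crank '[{"linear":[-0.03,-0.01,-0.1],"rot":[0,0.03,0],"hand":0.59},{"linear":[0,0,-0.1],"rot":[0,0,0],"hand":0.59},{"linear":[0,0,-0.1],"rot":[0,0,0],"hand":0.59},{"linear":[0,0,-0.04],"rot":[0,0,0],"hand":0.59}]'; python3 look.py pics/s4.png
```

```text
clock: 3.92
tool_pos: [0.4667, -0.1519, 0.0968]
orientation: [-75.4, 89.9, -70.4]
force: [-13.5, 8.4, 41.1]
opening: 0.0518
t 3.975 pos [ 0.4666 -0.1519  0.0971] rot units [ 0.01  0.   -0.02] lin units [ 0.006 -0.002 -0.018] F [-8.51  5.71 25.5 ] open 0.0519 q [  5.   10.6 -32.2   0.1 -47.2 -90.2]
```

View pics/s4.png

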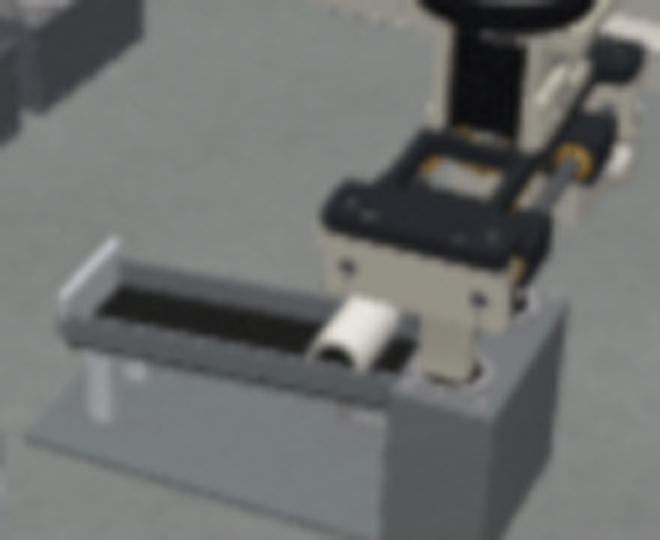

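The sleeve is rolling and both buttons are down at about z = 97 mm, so I'll hold there.

```bash
python3 -m crank '[{"linear":[0,0,-0.01],"rot":[0,0,0],"hand":0.59},{"linear":[0,0,-0.01],"rot":[0,0,0],"hand":0.59},{"linear":[0,0,-0.01],"rot":[0,0,0],"hand":0.59},{"linear":[0,0,-0.01],"rot":[0,0,0],"hand":0.59}]'; python3 look.py pics/s5.png
```

```text
clock: 4.47
tool_pos: [0.4665, -0.1518, 0.0973]
orientation: [-46.1, 89.9, -41.1]
force: [-4.1, 3.0, 12.4]
opening: 0.0514
t 4.525 pos [ 0.4665 -0.1518  0.0973] rot units [ 0.02  0.02 -0.03] lin units [ 0.008 -0.004 -0.021] F [-2.95  2.78 10.88] open 0.0517 q [  5.1  10.6 -32.3   0.1 -47.1 -90.2]
```

View pics/s5.png

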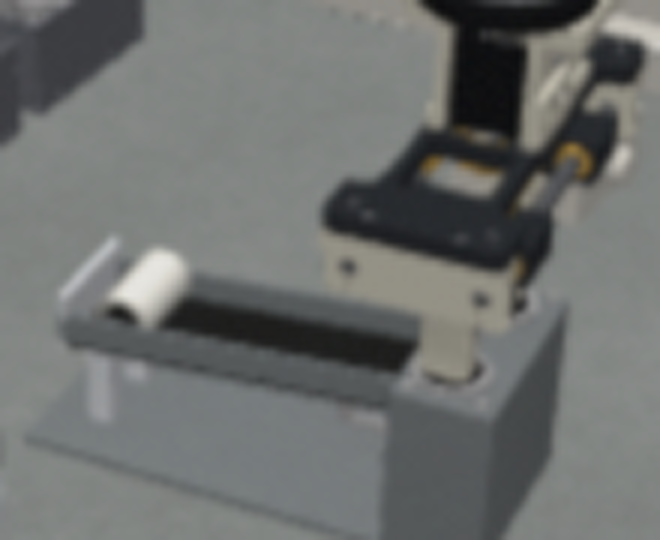

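```bash
python3 -m crank '[{"linear":[0,0,-0.025],"rot":[0,0,0],"hand":0.59},{"linear":[0,0,-0.02],"rot":[0,0,0],"hand":0.59},{"linear":[0,0,-0.02],"rot":[0,0,0],"hand":0.59},{"linear":[0,0,-0.02],"rot":[0,0,0],"hand":0.59},{"linear":[0,0,-0.02],"rot":[0,0,0],"hand":0.59},{"linear":[0,0,-0.02],"rot":[0,0,0],"hand":0.59},{"linear":[0,0,-0.02],"rot":[0,0,0],"hand":0.59},{"linear":[0,0,-0.02],"rot":[0,0,0],"hand":0.59}]'; python3 look.py pics/s6.png
python3 -m crank '[{"linear":[0,0,-0.02],"rot":[0,0,0],"hand":0.59},{"linear":[0,0,-0.02],"rot":[0,0,0],"hand":0.59},{"linear":[0,0,-0.02],"rot":[0,0,0],"hand":0.59},{"linear":[0,0,-0.02],"rot":[0,0,0],"hand":0.59}]'; python3 look.py pics/s7.png
python3 -c "
import cv2;a=cv2.imread('pics/s6.png').astype(int);b=cv2.imread('pics/s7.png').astype(int)
d=abs(a-b).max(2)[200:350,50:250];print(d.max(),d.mean())"
```

```text
clock: 5.52
tool_pos: [0.4667, -0.1518, 0.0972]
orientation: [-35.2, 89.6, -30.1]
force: [-6.7, 4.5, 17.7]
opening: 0.0513
t 5.575 pos [ 0.4667 -0.1518  0.0972] rot units [ 0.04  0.07 -0.07] lin units [ 0.005 -0.004 -0.019] F [-7.24  4.49 18.73] open 0.0517 q [  5.2  10.4 -32.5   0.3 -46.7 -90.3]
clock: 6.08
tool_pos: [0.4667, -0.1518, 0.0972]
orientation: [-33.4, 89.5, -28.2]
force: [-6.9, 3.4, 19.3]
opening: 0.0515
t 6.125 pos [ 0.4668 -0.1518  0.0972] rot units [ 0.05  0.09 -0.08] lin units [ 0.004 -0.003 -0.02 ] F [-7.11  3.73 18.35] open 0.0515 q [  5.2  10.4 -32.6   0.4 -46.6 -90.3]
4 0.8745
```

View pics/s7.png

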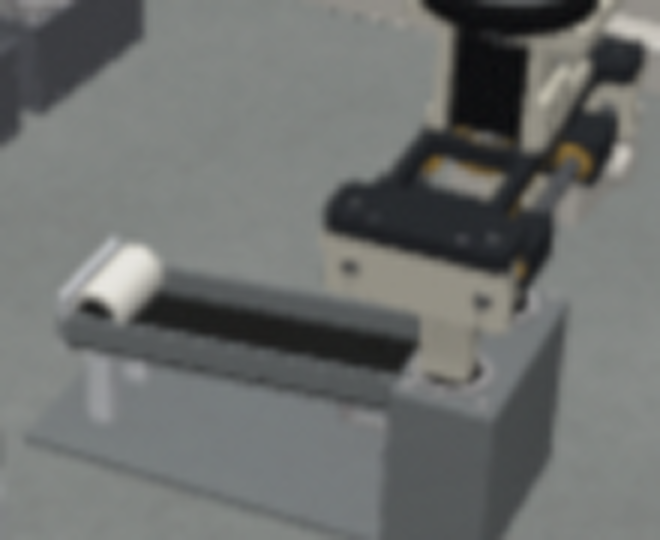

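The sleeve lies still against the stop. Both buttons stayed fully down, so now I'll release them and retreat.

```bash
python3 -m crank '[{"linear":[0,0,0.1],"rot":[0,0,0],"hand":0.59},{"linear":[0,0,0.2],"rot":[0,0,0],"hand":0.59},{"linear":[0,0,0.4],"rot":[0,0,0],"hand":0.59},{"linear":[0,0,0.6],"rot":[0,0,0],"hand":0.59},{"linear":[0,0,0.6],"rot":[0,0,0],"hand":0.59},{"linear":[-0.1,-0.6,0],"rot":[0,0,0],"hand":0.59},{"linear":[-0.1,-0.6,0],"rot":[0,0,0],"hand":0.59},{"linear":[-0.1,-0.6,0],"rot":[0,0,0],"hand":0.59},{"linear":[-0.1,-0.6,0],"rot":[0,0,0],"hand":0.59},{"linear":[0,0,0],"rot":[0,0,0],"hand":0.59},{"linear":[0,0,0],"rot":[0,0,0],"hand":0.59}]'; python3 look.py pics/s8.png
python3 -c "
from plant import eyes
import cv2
cv2.imwrite('pics/t8.png',eyes.snapshot('top')['image'][:,:,::-1])"
```

```text
clock: 7.5
tool_pos: [0.4418, -0.2998, 0.2166]
orientation: [-30.9, 89.4, -25.6]
force: [-0.2, 0.5, 0.8]
opening: 0.0518
t 7.55 pos [ 0.4419 -0.2996  0.2166] rot units [ 0.05  0.11 -0.11] lin units [ 0.418  2.46  -2.009] F [-0.08 -0.32  0.67] open 0.0515 q [-13.    7.3 -18.5   0.2 -63.6 -71.8]
```

View pics/s8.png

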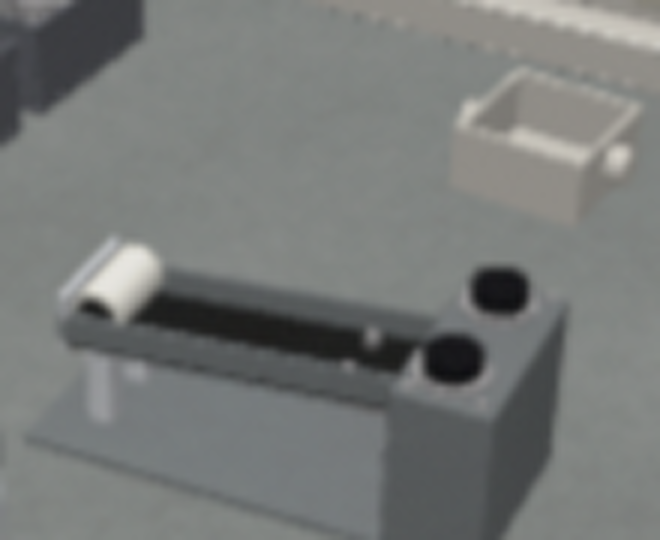

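View pics/t8.png

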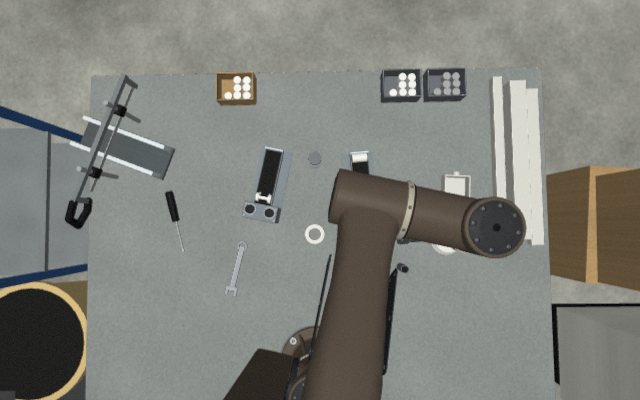

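The buttons and pins are up, the sleeve is at the stop, and the spool and the other things haven't moved.

```bash
python3 -c "
from plant import ticket
print(ticket.close_job())"
```

```text
the job is handed in; nothing more can be done
None
```

The sleeve was released and came to rest at its end stop, and the job was handed in at about 7.6 s. I pressed both buttons of the right-hand rack (the one with the plain sleeve) together with the fingertips. I held them at the bottom of their travel for about 2 s, with the fingertips at z ≈ 97 mm. The holding force was about 11–26 N, with a brief 41 N wrist reading as the buttons reached the bottom.

- **Sleeve:** two pictures about 0.5 s apart, taken while both buttons were still held, showed it lying still against the end stop.
- **After release:** both buttons and both stop pins were back up, the sleeve was still at the stop, and the tool was clear at z ≈ 0.217 m, with the force reading back near zero.
- **Rest of the bench:** the spool was still in place in its rack, and everything visible was where it started. In the last top view the arm hid most of the lamp dome and part of the junction box. I never brought the tool down near either.
- **Disagreement:** the two cameras differed by about 4 mm on the button positions. I went by the top view, because the side view also picks up the button walls.

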